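Fit and lock a film core on the bench winder

TASK

Fit the tall 35 mm core on the winder's spindle: turn it until its keyways drop over the lugs, and let it down fully home on the plate without forcing it. Then take the T-handled key from its stand, turn the spindle's lock clockwise with it until it stops, and put the key back in its stand. Leave the short core, the film can and the loupe where they are.

Things in the scene. Friction and masses are not known exactly. Their poses are not given: they have to be found in the camera images.
- core: The core to fit: ivory plastic ring, 50 mm outside diameter, 35 mm tall, about 45 g, standing on the table. Bore 26 mm, right through, with two keyways facing each other, 6 mm wide, out to 18 mm from the axis. Origin: centre of its underside; z up the axis, x through the two keyways (x and -x are alike).
- winder: Fixed bench film winder: grey housing 240 x 240 mm, 70 mm high; on it a round aluminium plate, 200 mm diameter, with the upright steel spindle at its centre; two guide rollers, 22 mm diameter, up to 120 mm above the table, at the housing's -y corners (98 mm from the axis in x and in y). Origin: centre of the underside, on the spindle axis; z up.
- plate_face (a point): Point on the spindle axis at the plate's upper face, 80 mm above the table, where the core's underside must rest. Its axes are the housing's: they do not turn with the plate. The plate starts at any angle, which is not reported (see it or feel for it); a brake holds it up to 0.5 N m. Spindle 24 mm diameter, on two sides a drive key 4 mm wide, 22 mm high, out to 16.5 mm from the axis.
- lug_level (a point): Point on the axis 41 mm above the plate face: the top of the lock cap's two lugs, one each side (4 mm wide, 4 mm thick, out to 16.5 mm from the axis). Open, they stand right above the drive keys. Axes as the housing's. A core that is not turned right rests on the lugs, its underside here, the nose in its bore; keyways within about 3 degrees of the lugs let it drop to the plate.
- spindle_top (a point): Top end of the spindle on its axis, 57 mm above the plate face; axes as the housing's. The lock cap's nose (24 mm diameter, bevelled to 21 mm over its last 4 mm) holds a square socket, 11.4 mm across flats, 16 mm deep, mouth bevelled to 13.6 mm. With the lock open its flats are parallel and square to the line through the lugs, so a fitted core's x axis tells its angle to about 4 degrees.
- lock (a joint): Turn of the lock cap (nose and lugs) on the spindle, rad: 0 = open, at a stop, as at the start; grows clockwise seen from above; 1.571 = locked, at a stop, the lugs then across the core's top. Stiff: about 0.2 N m either way.
- key: T-handled steel key, 160 g, upright in its stand. Origin: centre of its lower end; z up. Square end 10 x 10 mm, 14 mm long, sides along x and y, last 2 mm bevelled to 6 mm; round shaft 14.4 mm diameter up to 62 mm; cross handle 72 mm long (x), 18 mm wide (y), from 62 to 77 mm. In the socket its shoulder rests on the nose, lower end 14 mm below spindle_top, with about 8 degrees of play each way.
- stand: Fixed black block that holds the key, 60 x 60 mm, 45 mm high. Origin: centre of its underside.
- stand_hole0 (a point): Centre of the mouth of the stand's round hole, 45 mm above the table. Hole 17 mm wide, 35 mm deep, mouth bevelled by 2.5 mm; the key's lower end stands on its floor.
- short_core: Bystander: the core for narrow film, like the other (50 mm diameter) but only 16 mm tall. Origin: centre of its underside.
- film_can: Bystander: round closed steel film can, 130 mm diameter, 40 mm high. Origin: centre of its underside.
- loupe: Bystander: black eye loupe, 46 mm diameter, 46 mm high, standing. Origin: centre of its underside.
Not all that is in view belongs to the job. Leave any red look-alike of the stand alone.

How it is judged:
By the outcome, as a careful person would: the job done as asked, in the order asked, and still so for the second after the job is handed in, with the robot touching nothing.
It also fails if it takes over 72 s, if anything falls off the work surface, if the arm or the gripper's body presses on something with over 40 N, if the wrist force passes 120 N, or if a joint passes its speed limit or range.

ROBOT

A 7-joint arm with a two-finger parallel gripper is mounted at the origin on the work surface. World frame = base frame: x ahead of the robot, y to its left, z up, the work surface at z = 0. Lengths are in mm, angles in rad, forces in N, time in s.
With the tool pointing down it reaches from about 400 to 875 mm from the base axis. Payload 4.4 kg.
Tool frame: the origin (TCP) lies midway between the tips of the shut fingers; the grasp point (between the pads) lies 19 mm behind it; z points along the fingers, y is the line along which they close (so a half turn about z gives the same grasp; the last joint's range is limited). The gripper opens to 85 mm and grips with 20 to 120 N. Pads are 22 mm wide; open, the fingers measure 114 mm over their backs; the gripper's body (76 mm by 85 mm) begins 54 mm behind the grasp point. The pads swing forward as they close: fully open they stand 13 mm farther back than shut.
Start: joints at [1.23, 0.628, 0.038, 1.517, -0.027, 0.996, -0.02], TCP at [176.408, -625.618, 231.313] pointing down, gripper open.
Joint ranges: [-3.06, 3.06], [-0.37, 2.12], [-1.25, 1.32], [0.18, 2.47], [-1.1, 4.24], [0.23, 1.98], [-2.94, 2.94]. Speed limits (rad/s): [2.57, 2.57, 3.14, 3.14, 3.14, 3.14, 3.14].

INTERFACE

Orientations are given as [roll, pitch, yaw] about the fixed x, y, z axes, in that order (R = Rz(yaw) Ry(pitch) Rx(roll)).
In Python, from cell import ctrl gives the robot as it stands. The module is installed in compiled form; this text tells all that it offers.
- The arm moves only by the tool step_arm, never from a script. Its argument "commands" is one flat list of numbers, 7 for each row, row after row: the shift along the tool's x, y, z in cm, then the turn, a rotation vector about the tool's x, y, z in rad, then the opening, from 0 (shut) to 1 (fully open). A call has 1 to 10 rows; each row is the pose to reach, as a shift and turn from the pose commanded when the call began, along the tool's axes at that moment; what a row does not reach only later rows make up. A row lasts 1/10 s, in which the tool goes at most 50 mm and 8.59 degrees, less where a joint would pass 70% of its speed; a pose out of reach is approached as far as the arm can. A call with a gripper value outside its range is refused whole. The fingers move at their own pace and stop on an object; the grip force is fixed at half the most. Time passes only in rows, so rows that repeat a pose let the fingers close. It gives the time, the measured TCP pose, the force, the opening and the grip force at its end, in the units of the state.
- ctrl.read_state(): the state, without advancing time (a new reading comes with each control period).
- ctrl.get_image(name): name is "scene" or "top" or "wrist"; returns a dict with "image" (384x512x3 uint8, red, green, blue), "range_z" (384x512 float32, mm along the optical axis (not along the pixel's ray), 0 where there is no reading), "vfov" (degrees; the focal length in pixels is half the picture's height over the tangent of half this angle, whatever the lens; pixels are square), "cx", "cy" (the principal point, pixels), "world_to_cam" (4x4, takes a point from world to camera coordinates). Camera axes: x right, y down, z forward; pixel columns grow to the right and rows downward; lengths in mm; the calibration is good to about 2 mm. A picture is of the moment at which its call begins.
- ctrl.finish_job(): hands the job in; it is judged then, once.
The state is a dict: "clock": time; "qpos": joint angles; "qd": joint speeds; "tau": joint torques, N m; "eef_pos": TCP position; "tool_rot": TCP orientation; "force": force on the tool from outside, world axes, zero at the start; "torque": the same for the moment, N m; "width": finger opening in mm; "gripper_force": force on a finger pad.
Only numpy, scipy, OpenCV 4.12 (cv2) and the standard library are available. Lean on these libraries where they do the work, as an engineer would, in place of code of your own. Each camera call takes 0.05 s, during which the arm holds its last target. There are 200 camera calls.

## Working session

There is one attempt and no reset: what is moved stays moved. The work goes in short steps, Python scripts to look and compute and a tool call to move; the robot and the scene stay as the last step left them, time stands still between calls to the robot, and variables do not carry over. Pictures are saved under pics/ and viewed, at most 10 in all, crops included, and the job is handed in when it is done.

Besides the shell and the picture viewer there is one more tool, called after "Call:" as name(argument=value, ...), one argument or row to a line, values as JSON. step_arm: Moves the arm, as the interface text tells. Its arguments: {"type":"object","properties":{"commands":{"type":"array"}},"required":["commands"]}

```bash
mkdir -p pics
cat > h.py <<'E'
import numpy as np, cv2
from cell import ctrl
def cam(name):
    d=ctrl.get_image(name); h=d["image"].shape[0]
    d["f"]=h/2/np.tan(np.radians(d["vfov"]/2)); return d
def save(d,fn): cv2.imwrite(fn,cv2.cvtColor(d["image"],cv2.COLOR_RGB2BGR))
def ray(d,u,v,z):
    M=np.linalg.inv(d["world_to_cam"]); o=M[:3,3]
    r=M[:3,:3]@np.array([(u-d["cx"])/d["f"],(v-d["cy"])/d["f"],1]); return o+r*(z-o[2])/r[2]
def pts(d):
    h,w=d["range_z"].shape; v,u=np.mgrid[:h,:w]; Z=d["range_z"]
    P=np.stack([(u-d["cx"])/d["f"]*Z,(v-d["cy"])/d["f"]*Z,Z,np.ones_like(Z)],-1)
    W=(P@np.linalg.inv(d["world_to_cam"]).T)[...,:3]; W[Z==0]=np.nan; return W
def proj(d,p):
    c=d["world_to_cam"]@np.append(p,1); return d["cx"]+d["f"]*c[0]/c[2], d["cy"]+d["f"]*c[1]/c[2]
E
python3 - <<'E'
from h import *
a=cam("scene");b=cam("top")
save(a,"pics/scene0.png");save(b,"pics/top0.png")
for d in(a,b): print(d["vfov"],np.linalg.inv(d["world_to_cam"])[:3,3].round())
s=ctrl.read_state();print(s["clock"],s["eef_pos"],s["tool_rot"],s["width"])
E
```

```text
46.14585236286356 [ 856. -548. 1052.]
43.24172631782385 [ 441.  -85. 1215.]
0.1 [ 176.25621151 -625.08412831  230.48257563] [-3.13991973e+00  2.10822192e-06  2.74773033e-01] 85.00718803526014
```

View pics/top0.png

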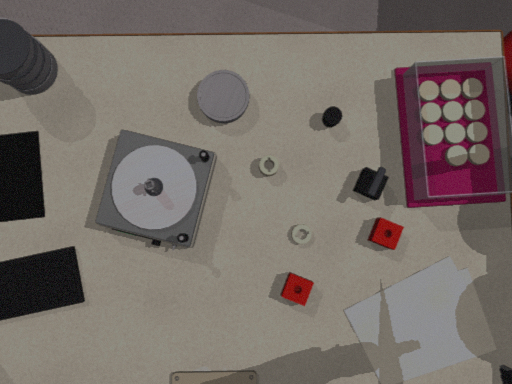

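View pics/scene0.png

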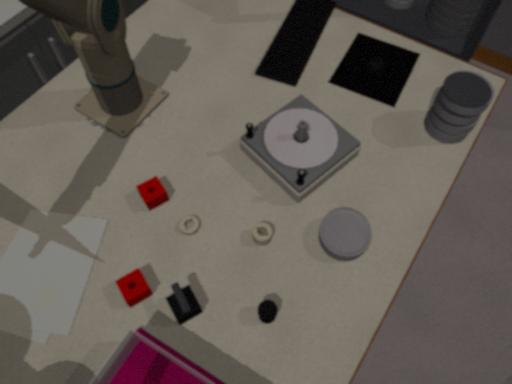

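The top view shows two ivory rings at (268,166) and (301,234), the key in its black stand at (372,183), the winder at (153,187), red look-alikes at (386,234) and (297,289), and ivory cylinders in the pink box. In the scene view the rings are at (262,232) and (189,224). The one at top (268,166) looks taller, so I'll check the heights.

Run:
```python
from h import *
a=cam("scene");b=cam("top")
for d,n,L in((b,"top",dict(c1=(268,166),c2=(301,234),key=(374,181),spin=(153,187),loupe=(332,117),can=(223,96))),(a,"scene",dict(c1=(262,232),c2=(189,224),key=(183,300),spin=(302,130)))):
    W=pts(d)
    for k,(u,v) in L.items():
        r=14
        P=W[v-r:v+r,u-r:u+r].reshape(-1,3)
        z=P[:,2]; zm=np.nanpercentile(z,98); 
        base=80 if k=="spin" else 6
        t=P[z>(zm-6 if k!="spin" else 95)]
        lo,hi=np.nanmin(t,0),np.nanmax(t,0)
        print(n,k,"ztop",zm.round(1),"ctr",((lo+hi)/2).round(1),"ext",(hi-lo).round(1),len(t))
W=pts(b)
# ground plane & winder plate
for p in((250,320),(130,200),(175,210),(120,140)): print(p,W[p[1],p[0]].round(1))
# rings: circle fit using image contour
big=[]
for (u,v) in((268,166),(153,187),(374,181)):
    c=cv2.resize(cv2.cvtColor(b["image"],cv2.COLOR_RGB2BGR)[v-22:v+22,u-22:u+22],(264,264),interpolation=cv2.INTER_CUBIC);big.append(c)
cv2.imwrite("pics/crop1.png",np.hstack(big))
```

```text
top c1 ztop 38.8 ctr [ 604.8 -139.6   37.2] ext [47.7 46.8  8.8] 193
top c2 ztop 19.0 ctr [ 435.1 -217.9   17.8] ext [46.9 49.6  9.4] 202
top key ztop 89.5 ctr [ 557.2 -389.9   87.8] ext [63.7 42.3  8.5] 207
top spin ztop 137.5 ctr [550.1 132.8 119.5] ext [30.3 22.2 43.8] 131
top loupe ztop 49.9 ctr [ 723.9 -298.2   48.7] ext [45.  42.3  9.6] 213
top can ztop 42.8 ctr [777.9 -28.4  41.1] ext [70.  67.4  8.5] 566
scene c1 ztop 37.3 ctr [ 604.9 -142.2   35.3] ext [48.9 51.9  7.9] 207
scene c2 ztop 18.1 ctr [ 434.5 -220.2   16.2] ext [49.2 49.5  8.1] 192
scene key ztop 88.5 ctr [ 557.  -394.3   87. ] ext [62.4 38.9  8.8] 224
scene spin ztop 136.1 ctr [549.  130.9 117.9] ext [29.6 24.5 45. ] 153
(250, 320) [223.8 -89.5  -4. ]
(130, 200) [518.9 188.6  79.3]
(175, 210) [494.   82.9  81.2]
(120, 140) [663.7 216.2  68.4]
```

View pics/crop1.png

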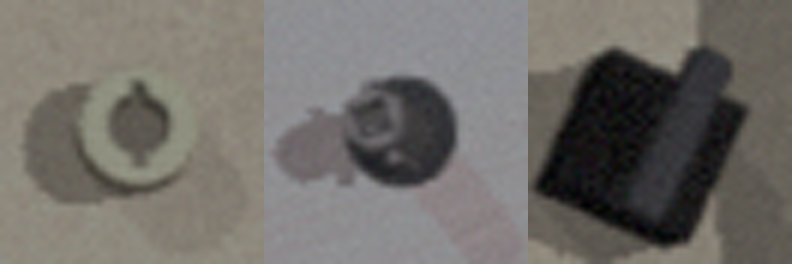

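```bash
cat >> h.py <<'E'
from scipy.spatial.transform import Rotation as Ro
def go(p,yaw):
    s=ctrl.read_state(); R=Ro.from_euler("xyz",s["tool_rot"])
    d=R.inv().apply(np.array(p)-s["eef_pos"])/10
    t=(R.inv()*Ro.from_euler("xyz",[np.pi,0,yaw])).as_rotvec()
    print("shift cm",d.round(2),"turn",t.round(3),"dist",np.linalg.norm(d).round(1))
E
python3 - <<'E'
from h import *
w=cam("wrist"); s=ctrl.read_state()
M=np.linalg.inv(w["world_to_cam"]); R=Ro.from_euler("xyz",s["tool_rot"])
print("cam in tool",R.inv().apply(M[:3,3]-s["eef_pos"]).round(1),"\n",(R.inv().as_matrix()@M[:3,:3]).round(2),w["vfov"])
go([545,-360,240],0.9)
go([575,-141,240],1.34)
E
```

```text
cam in tool [  68.6   -0.5 -142.5] 
 [[ 0.   -0.96 -0.27]
 [ 1.    0.   -0.  ]
 [ 0.   -0.27  0.96]] 65.86052046846682
shift cm [ 42.68 -15.53  -0.9 ] turn [-0.001 -0.    -0.625] dist 45.4
shift cm [ 51.51 -35.8   -0.88] turn [-1.000e-03 -0.000e+00 -1.065e+00] dist 62.7
```

Call:
step_arm(
  commands=[4.3, -1.5, 0, 0, 0, -0.06, 1, 8.6, -3, 0, 0, 0, -0.12, 1, 13, -4.5, 0, 0, 0, -0.18, 1, 17.2, -6, 0, 0, 0, -0.25, 1, 21.5, -7.5, 0, 0, 0, -0.31, 1, 26, -9.2, 0, 0, 0, -0.37, 1, 30, -10.8, 0, 0, 0, -0.44, 1, 34.5, -12.4, 0, 0, 0, -0.5, 1, 39, -14, 0, 0, 0, -0.56, 1, 42.7, -15.5, 0, 0, 0, -0.625, 1],
)

```text
clock: 1.25
eef_pos: [547.7, -358.3, 231.3]
tool_rot: [3.141, -0.001, 0.904]
force: [0.1, -0.9, 0.1]
width: 84.9
gripper_force: 0.0
```

Run:
```python
from h import *
s=ctrl.read_state();print(s["clock"],s["eef_pos"].round(1),s["tool_rot"],s["qpos"].round(2) if hasattr(s["qpos"],"round") else s["qpos"])
w=cam("wrist");W=pts(w)
m=((W[...,2]>76)&(W[...,2]<100)&(np.hypot(W[...,0]-557,W[...,1]+392)<60)).astype(np.uint8)
m=cv2.morphologyEx(m,cv2.MORPH_OPEN,np.ones((3,3)))
c=max(cv2.findContours(m,0,2)[0],key=cv2.contourArea);print(len(c),cv2.contourArea(c))
zt=np.nanmedian(W[m>0][:,2]);print("ztop",zt)
P=np.array([ray(w,u,v,zt)[:2] for u,v in c[:,0,:]],np.float32)
r=cv2.minAreaRect(P);print(r);
vx=cv2.fitLine(W[m>0][:,:2].astype(np.float32),2,0,.01,.01).ravel();print(vx,"yaw",np.arctan2(vx[1],vx[0]))
# stand top
n=((W[...,2]>35)&(W[...,2]<55)&(np.hypot(W[...,0]-557,W[...,1]+392)<70)).astype(np.uint8)|m
c=max(cv2.findContours(n,0,2)[0],key=cv2.contourArea)
P=np.array([ray(w,u,v,45)[:2] for u,v in c[:,0,:]],np.float32);print("stand",cv2.minAreaRect(P))
save(w,"pics/w_key.png")
go([605,-141,170],1.34)
```

```text
1.25 [ 547.7 -358.3  231.3] [ 3.14119042e+00 -1.09538298e-03  9.03928275e-01] [ 0.62  0.64 -0.13  1.5   0.09  1.01 -0.21]
70 1179.5
ztop 86.49505909405394
((555.5053100585938, -388.4346923828125), (19.64014434814453, 70.9713134765625), 62.79368591308594)
[ 8.8824385e-01 -4.5937228e-01  5.5555011e+02 -3.8858521e+02] yaw -0.4772884
stand ((555.6354370117188, -389.73126220703125), (61.83855056762695, 81.23188018798828), 64.58512878417969)
shift cm [19.67 -8.81  6.28] turn [ 0.004 -0.008 -0.425] dist 22.4
```

View pics/w_key.png

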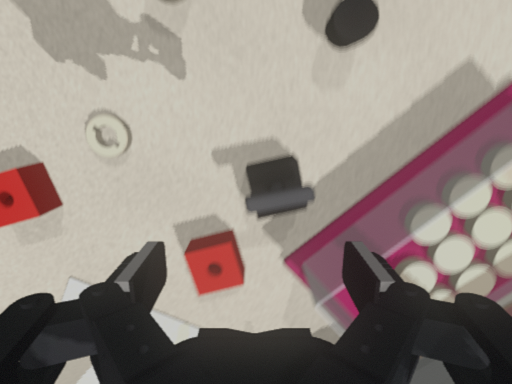

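The wrist view shows the key's handle at (280,198) on its stand and the short core at (107,133). The key is at (555.5,-388.5) with its top at 86.5 mm, which matches the expected 87, and yaw -0.475. Next is the tall core.

Call:
step_arm(
  commands=[3.5, -1.5, 0.5, 0, 0, -0.08, 1, 7.5, -3.3, 1.5, 0, 0, -0.16, 1, 11.5, -5, 3, 0, 0, -0.25, 1, 15.5, -7, 4.5, 0, 0, -0.34, 1, 19.7, -8.8, 6.3, 0, 0, -0.425, 1, 19.7, -8.8, 6.3, 0, 0, -0.425, 1],
)

```text
clock: 1.9
eef_pos: [599.3, -141.6, 166.2]
tool_rot: [-3.137, -0.007, 1.337]
force: [-0.4, -0.0, 1.0]
width: 85.6
gripper_force: 0.0
```

```bash
cat >> h.py <<'E'
def core_pose(w,x,y,ztop,fn=None):
    """ivory ring top face: outer circle from range mask, keyways from dark hole contour"""
    W=pts(w); m=((abs(W[...,2]-ztop)<6)&(np.hypot(W[...,0]-x,W[...,1]-y)<40)).astype(np.uint8)
    c,hier=cv2.findContours(m,cv2.RETR_CCOMP,cv2.CHAIN_APPROX_NONE)
    o=max(c,key=cv2.contourArea); P=np.array([ray(w,u,v,ztop)[:2] for u,v in o[:,0,:]],np.float32)
    (cx,cy),r=cv2.minEnclosingCircle(P); zt=np.nanmedian(W[m>0][:,2])
    return cx,cy,r,zt,m
E
python3 - <<'E'
from h import *
w=cam("wrist");x,y,r,zt,m=core_pose(w,605,-141,36);print(x,y,r,zt, ctrl.read_state()["eef_pos"])
u,v=proj(w,[x,y,35]);print(u,v)
# rectified top view of plane z=35, 4 px/mm, 80mm wide: rows=+x up, cols=+y left
H=[];Q=[[0,0],[319,0],[319,319],[0,319]]
for q in Q: H.append(proj(w,[x+(160-q[1])/4,y+(160-q[0])/4,35]))
T=cv2.getPerspectiveTransform(np.float32(H),np.float32(Q))
g=cv2.warpPerspective(w["image"],T,(320,320),flags=cv2.INTER_CUBIC);cv2.imwrite("pics/core_rect.png",cv2.cvtColor(g,cv2.COLOR_RGB2BGR))
gray=cv2.cvtColor(g,cv2.COLOR_RGB2GRAY);
for rr in(15,16,17):
    th=np.radians(np.arange(0,360,2)); val=[int(gray[int(160-4*rr*np.cos(t)),int(160-4*rr*np.sin(t))]) for t in th]
    val=np.array(val); print(rr,np.median(val),[int(2*i) for i in np.where(val<0.8*np.median(val))[0]])
E
```

```text
604.5516967773438 -138.73300170898438 25.179716110229492 34.93289797852913 [ 598.98306347 -146.46050631  167.09906316]
259.4198736652101 183.5341712602952
15 173.0 [0, 2, 176, 178, 180, 182, 184, 186, 188, 190, 192, 194, 196, 342, 344, 346, 348, 350, 352, 354, 356, 358]
16 174.0 [0, 2, 176, 178, 180, 182, 184, 186, 188, 190, 192, 194, 342, 344, 346, 348, 350, 352, 354, 356, 358]
17 174.0 [176, 178, 180, 182, 184, 186, 188, 190, 192, 194, 346, 348, 350]
```

View pics/core_rect.png

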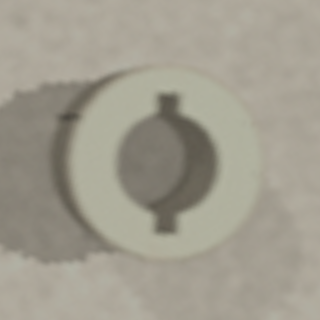

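Run:
```python
from h import *
g=cv2.cvtColor(cv2.imread("pics/core_rect.png"),cv2.COLOR_BGR2GRAY)
k=[]
for r0,r1 in((90,112),(216,236)):
    s=g[r0:r1,140:195]; yy,xx=np.where(s<140); k.append((xx.mean()+140,yy.mean()+r0)); 
print(k,"core angle",-np.arctan2(k[0][0]-k[1][0],k[1][1]-k[0][1]))
_,m=cv2.threshold(cv2.GaussianBlur(g,(5,5),0),158,255,0)
c=max(cv2.findContours(m,0,2)[0],key=cv2.contourArea);print(cv2.fitEllipse(c))
s=ctrl.read_state();print(s["eef_pos"],s["qd"])
go([604,-140,4],1.34)
```

```text
[(np.float64(167.72115384615384), np.float64(102.2548076923077)), (np.float64(165.27638190954775), np.float64(224.3391959798995))] core angle -0.020022586474020873
((257.3604736328125, 164.16641235351562), (250.44204711914062, 486.9673767089844), 89.95662689208984)
[ 598.98306347 -146.46050631  167.09906316] [ 0.05524254 -0.01918828  0.0755672  -0.02530488  0.02310086  0.01208081
  0.00172956]
shift cm [ 0.7   0.38 16.31] turn [-0.003 -0.003 -0.008] dist 16.3
```

Call:
step_arm(
  commands=[0, 0, 4, 0, 0, 0, 1, 0, 0, 8, 0, 0, 0, 1, 0, 0, 11, 0, 0, 0, 1, 0, 0, 11, 0, 0, 0, 1, 0, 0, 11, 0, 0, 0, 1],
)

```text
clock: 2.45
eef_pos: [599.0, -152.8, 58.7]
tool_rot: [3.142, 0.001, 1.323]
force: [0.7, 0.1, 1.2]
width: 85.6
gripper_force: 0.0
```

Run:
```python
from h import *
print(ctrl.read_state()["qd"].round(3))
go([603.8,-140.4,4],1.34)
```

```text
[-0.002 -0.034 -0.012 -0.023  0.001 -0.003 -0.   ]
shift cm [1.33 0.16 5.47] turn [ 0.     0.001 -0.017] dist 5.6
```

Call:
step_arm(
  commands=[1.33, 0.16, 0, 0, 0, -0.017, 1, 1.33, 0.16, 2, 0, 0, -0.017, 1, 1.33, 0.16, 4, 0, 0, -0.017, 1, 1.33, 0.16, 5.4, 0, 0, -0.017, 1, 1.33, 0.16, 5.4, 0, 0, -0.017, 1, 1.33, 0.16, 5.4, 0, 0, -0.017, 0.4, 1.33, 0.16, 5.4, 0, 0, -0.017, 0.2, 1.33, 0.16, 5.4, 0, 0, -0.017, 0.2, 1.33, 0.16, 5.4, 0, 0, -0.017, 0.2, 1.33, 0.16, 5.4, 0, 0, -0.017, 0.2],
)

```text
clock: 3.45
eef_pos: [604.7, -139.2, 6.0]
tool_rot: [3.139, -0.0, 1.342]
force: [-1.2, -0.3, 5.1]
width: 47.5
gripper_force: 61.5
```

Run:
```python
from h import *
print(ctrl.read_state()["qd"].round(3))
go([603.8,-140.4,210],1.34)
go([560,40,230],1.6)
```

```text
[-0.001  0.001  0.001 -0.     0.002 -0.003  0.002]
shift cm [-1.30e-01 -2.00e-02 -2.04e+01] turn [ 0.002 -0.     0.002] dist 20.4
shift cm [ 16.44  -8.38 -22.42] turn [ 0.002  0.    -0.258] dist 29.0
```

Call:
step_arm(
  commands=[0, 0, -4, 0, 0, 0, 0.2, 0, 0, -8, 0, 0, 0, 0.2, 2, -1, -12, 0, 0, -0.03, 0.2, 5, -2.5, -16, 0, 0, -0.08, 0.2, 9, -4.5, -19, 0, 0, -0.13, 0.2, 13, -6.5, -21, 0, 0, -0.2, 0.2, 17, -8.5, -21, 0, 0, -0.26, 0.2, 20.6, -10.4, -21, 0, 0, -0.26, 0.2, 20.6, -10.4, -21, 0, 0, -0.26, 0.2, 20.6, -10.4, -21, 0, 0, -0.26, 0.2],
)

```text
clock: 4.45
eef_pos: [549.0, 86.2, 215.1]
tool_rot: [3.14, 0.0, 1.604]
force: [-0.1, -1.2, 0.2]
width: 47.8
gripper_force: 62.0
```

Run:
```python
from h import *
w=cam("wrist"); save(w,"pics/w_spin.png"); s=ctrl.read_state();print(s["eef_pos"],s["tool_rot"],s["qd"].round(2),proj(w,[549.5,131,137]))
```

```text
[549.33281553  84.44607388 214.7294053 ] [3.14088690e+00 1.01405307e-03 1.60166554e+00] [ 0.03  0.01  0.02 -0.    0.   -0.    0.  ] (np.float64(256.4873714317435), np.float64(145.42076332635736))
```

View pics/w_spin.png

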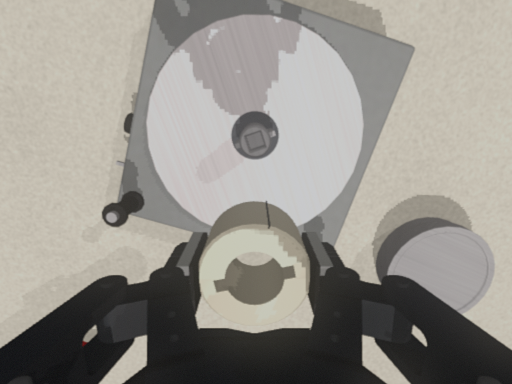

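The wrist view shows the spindle nose with its square socket at (254,140), and the held core at (254,275) with keyways at (220,286) and (289,272). I'll rectify close-ups of both.

```bash
cat >> h.py <<'E'
def rect(w,x,y,z,half,n=320):
    Q=[[0,0],[n-1,0],[n-1,n-1],[0,n-1]];k=half*2/n
    H=[proj(w,[x+(n/2-q[1])*k,y+(n/2-q[0])*k,z]) for q in Q]
    return cv2.warpPerspective(w["image"],cv2.getPerspectiveTransform(np.float32(H),np.float32(Q)),(n,n),flags=cv2.INTER_CUBIC)
E
python3 - <<'E'
from h import *
w=cam("wrist"); s=ctrl.read_state();print(s["eef_pos"],s["qd"].round(2)); e=s["eef_pos"]
a=rect(w,549.5,131,137,25,400); b=rect(w,e[0],e[1],e[2]+29,30,400)
def st(i):
    l=cv2.cvtColor(i,cv2.COLOR_RGB2BGR); return cv2.convertScaleAbs(l,alpha=1.6,beta=0)
o=np.hstack([st(a),cv2.cvtColor(b,cv2.COLOR_RGB2BGR)]);cv2.imwrite("pics/rect2.png",o)
W=pts(w); P=W[90:200,200:310].reshape(-1,3); t=P[abs(P[:,2]-137)<5]; print("nose top",np.nanmedian(t,0),(np.nanmin(t,0)+np.nanmax(t,0))/2,len(t))
np.savez("cap.npz",**{k:w[k] for k in("image","range_z","world_to_cam","cx","cy","f")},e=e)
E
```

```text
[549.50877647  83.59744036 214.50944319] [ 0.02  0.01  0.   -0.   -0.   -0.   -0.  ]
nose top [548.2704181  134.77784962 136.43329839] [548.37541924 134.11072159 135.71054004] 594
```

View pics/rect2.png

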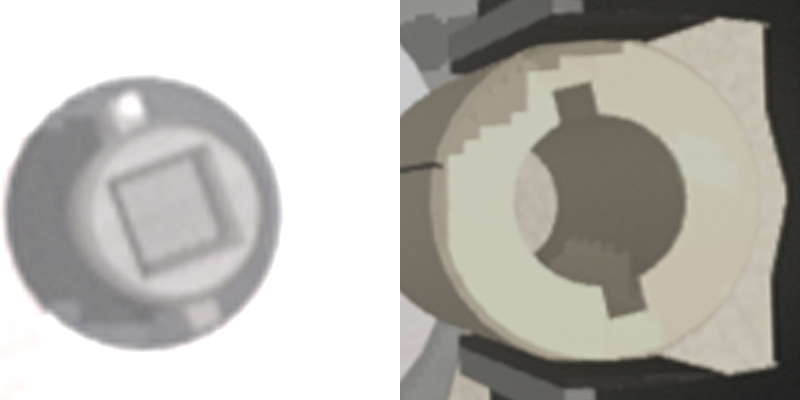

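The spindle axis is at (548.2,134.0) with the lug line at about +0.378 rad. The held core is at +0.238, so it needs +0.14 of yaw, to 1.742.

Run:
```python
from h import *
go([548.2,134.0,152],1.742)
```

```text
shift cm [5.05 0.01 6.25] turn [ 0.     0.001 -0.142] dist 8.0
```

Call:
step_arm(
  commands=[2.5, 0, 0, 0, 0, -0.07, 0.2, 5.05, 0, 0, 0, 0, -0.142, 0.2, 5.05, 0, 2, 0, 0, -0.142, 0.2, 5.05, 0, 4, 0, 0, -0.142, 0.2, 5.05, 0, 6, 0, 0, -0.142, 0.2, 5.05, 0, 6, 0, 0, -0.142, 0.2, 5.05, 0, 6, 0, 0, -0.142, 0.2, 5.05, 0, 6, 0, 0, -0.142, 0.2],
)

```text
clock: 5.35
eef_pos: [548.6, 135.2, 155.3]
tool_rot: [3.14, -0.0, 1.742]
force: [0.3, 0.1, -0.3]
width: 47.9
gripper_force: 62.0
```

Run:
```python
from h import *
go([548.2,134.0,131],1.742)
s=ctrl.read_state();print(s["force"].round(1),s["qd"].round(3))
w=cam("wrist");s=ctrl.read_state();e=s["eef_pos"]
go([548.2,134.0,131],1.742)
o=np.hstack([cv2.cvtColor(rect(w,548.2,134,z,h,400),cv2.COLOR_RGB2BGR) for z,h in((e[2]+29,30),(137,25))]);cv2.imwrite("pics/rect3.png",o)
```

```text
shift cm [-0.11 -0.07  2.43] turn [ 0.002 -0.     0.   ] dist 2.4
[ 0.3  0.1 -0.3] [-0.005 -0.007 -0.003 -0.001  0.001 -0.003  0.   ]
shift cm [-0.13 -0.07  2.45] turn [ 0.002 -0.     0.001] dist 2.5
```

View pics/rect3.png

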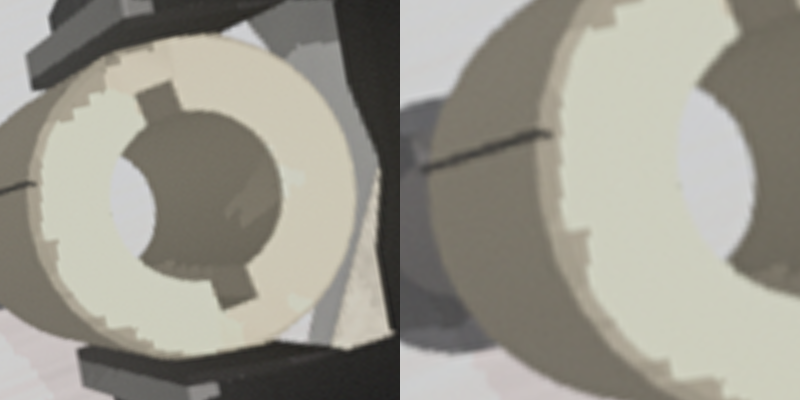

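Keyways are now at (158,103) and (236,287), about 0.39 rad, and the bore is centred within 1 mm. Lowering gently.

Call:
step_arm(
  commands=[-0.13, -0.07, 0, 0, 0, 0, 0.2, -0.13, -0.07, 0.6, 0, 0, 0, 0.2, -0.13, -0.07, 1.2, 0, 0, 0, 0.2, -0.13, -0.07, 1.8, 0, 0, 0, 0.2, -0.13, -0.07, 2.3, 0, 0, 0, 0.2, -0.13, -0.07, 2.3, 0, 0, 0, 0.2, -0.13, -0.07, 2.3, 0, 0, 0, 0.2],
)

```text
clock: 6.1
eef_pos: [547.0, 134.3, 131.1]
tool_rot: [-3.141, -0.0, 1.744]
force: [-0.0, -0.6, -1.3]
width: 47.3
gripper_force: 62.0
```

Call:
step_arm(
  commands=[0.05, 0, 0.3, 0, 0, 0, 0.2, 0.05, 0, 0.5, 0, 0, 0, 0.2, 0.05, 0, 0.7, 0, 0, 0, 0.2, 0.05, 0, 0.9, 0, 0, 0, 0.2, 0.05, 0, 0.9, 0, 0, 0, 0.2],
)

```text
clock: 6.6
eef_pos: [546.9, 134.7, 122.0]
tool_rot: [-3.141, 0.0, 1.744]
force: [-0.7, -0.1, -0.4]
width: 47.4
gripper_force: 62.0
```

No contact at lug level, so the keyways have passed over the lugs. Continuing down.

Call:
step_arm(
  commands=[0, 0, 0.6, 0, 0, 0, 0.2, 0, 0, 1.2, 0, 0, 0, 0.2, 0, 0, 1.8, 0, 0, 0, 0.2, 0, 0, 2.2, 0, 0, 0, 0.2, 0, 0, 2.2, 0, 0, 0, 0.2],
)

```text
clock: 7.1
eef_pos: [546.9, 134.7, 99.6]
tool_rot: [-3.141, 0.0, 1.744]
force: [0.1, -0.5, -0.5]
width: 47.9
gripper_force: 62.1
```

Call:
step_arm(
  commands=[0, 0, 0.5, 0, 0, 0, 0.2, 0, 0, 0.9, 0, 0, 0, 0.2, 0, 0, 1.15, 0, 0, 0, 0.2, 0, 0, 1.25, 0, 0, 0, 0.2, 0, 0, 1.25, 0, 0, 0, 0.2],
)

```text
clock: 7.6
eef_pos: [547.0, 134.7, 87.7]
tool_rot: [-3.141, 0.0, 1.744]
force: [0.4, -0.6, -0.3]
width: 47.4
gripper_force: 62.1
```

Call:
step_arm(
  commands=[0, 0, 0.1, 0, 0, 0, 0.2, 0, 0, 0.15, 0, 0, 0, 0.2, 0, 0, 0.2, 0, 0, 0, 0.2, 0, 0, 0.2, 0, 0, 0, 0.2],
)

```text
clock: 8.0
eef_pos: [547.1, 134.7, 86.0]
tool_rot: [3.142, 0.0, 1.744]
force: [-0.2, -0.0, 0.5]
width: 47.5
gripper_force: 62.2
```

Call:
step_arm(
  commands=[0, 0, 0.05, 0, 0, 0, 0.2, 0, 0, 0.1, 0, 0, 0, 0.2, 0, 0, 0.1, 0, 0, 0, 0.2],
)

```text
clock: 8.3
eef_pos: [547.1, 134.7, 85.9]
tool_rot: [3.141, 0.0, 1.744]
force: [-2.8, -0.7, 9.0]
width: 47.7
gripper_force: 63.1
```

Contact with the plate at 9 N. Releasing and lifting.

Call:
step_arm(
  commands=[0, 0, 0, 0, 0, 0, 0.5, 0, 0, 0, 0, 0, 0, 1, 0, 0, 0, 0, 0, 0, 1, 0, 0, -2, 0, 0, 0, 1, 0, 0, -5, 0, 0, 0, 1, 0, 0, -9, 0, 0, 0, 1, -2, 0, -12, 0, 0, 0, 1, -5, 0, -14, 0, 0, 0, 1, -5, 0, -14, 0, 0, 0, 1, -5, 0, -14, 0, 0, 0, 1],
)

```text
clock: 9.3
eef_pos: [555.8, 84.7, 225.0]
tool_rot: [3.141, 0.0, 1.742]
force: [0.0, 0.4, -0.7]
width: 85.4
gripper_force: 0.0
```

Run:
```python
from h import *
w=cam("wrist");W=pts(w);D=np.hypot(W[...,0]-548.2,W[...,1]-134)
for lo,hi in((19,24),(0,9),(30,80)):
    print(lo,hi,np.nanpercentile(W[(D>lo)&(D<hi)][:,2],[10,50,90]).round(1))
t=W[(D<30)&(abs(W[...,2]-115)<6)];print("core ctr",(t.min(0)+t.max(0))/2,t.max(0)-t.min(0))
a=[cv2.convertScaleAbs(cv2.cvtColor(rect(w,548.2,134,z,h,400),cv2.COLOR_RGB2BGR),alpha=1.2) for z,h in((137,15),(115,30))];cv2.imwrite("pics/rect4.png",np.hstack(a))
go([555.5,-388.5,200],2.666)
print(ctrl.read_state()["qpos"].round(2))
```

```text
19 24 [114.2 115.1 115.9]
0 9 [120.7 133.4 137.5]
30 80 [ 79.7 289.8 314.5]
core ctr [547.64351102 134.5853277  115.06988727] [49.6583448  50.09056534 11.84131831]
shift cm [-46.73  -8.13   2.41] turn [-0.    -0.001 -0.922] dist 47.5
[ 0.04  0.53 -0.37  1.77  0.24  0.89 -0.26]
```

View pics/rect4.png

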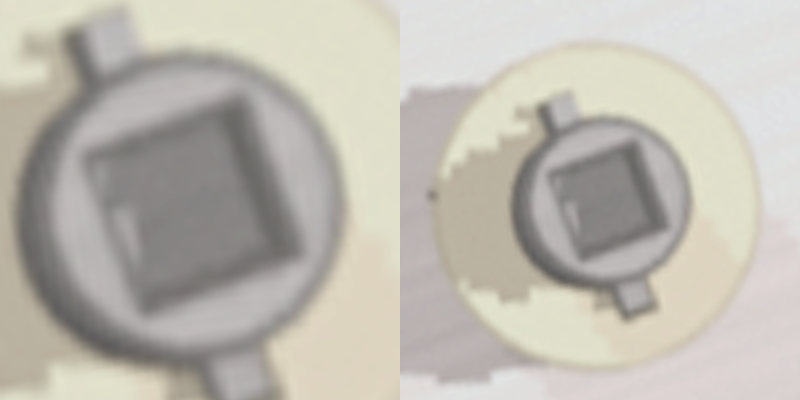

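The core is home: its top reads 115.1 mm and the lugs stand in the keyways. The socket is at (547.8,134.4), angle about 0.37. Now the key.

Call:
step_arm(
  commands=[-4.2, -0.8, 0, 0, 0, -0.09, 1, -9, -1.6, 0, 0, 0, -0.18, 1, -13.5, -2.4, 0, 0, 0, -0.28, 1, -18, -3.2, 0, 0, 0, -0.37, 1, -22.5, -4, 0, 0, 0, -0.46, 1, -27, -4.8, 0, 0, 0, -0.55, 1, -32, -5.6, 0.5, 0, 0, -0.65, 1, -37, -6.5, 1, 0, 0, -0.74, 1, -42, -7.3, 1.5, 0, 0, -0.83, 1, -46.7, -8.1, 2.4, 0, 0, -0.922, 1],
)

```text
clock: 10.35
eef_pos: [556.9, -387.5, 200.0]
tool_rot: [3.14, -0.001, 2.672]
force: [0.6, -0.4, -0.5]
width: 85.6
gripper_force: 0.0
```

Run:
```python
from h import *
print(ctrl.read_state()["qpos"].round(2))
go([555.5,-388.5,140],2.666)
```

```text
[ 0.89  0.76 -0.59  1.45  0.45  1.07  1.3 ]
shift cm [ 0.07 -0.16  6.  ] turn [ 0.002 -0.001  0.006] dist 6.0
```

```bash
cat >> h.py <<'E'
def keymeas(w,x,y,zlo,zhi,rad=50):
    W=pts(w); m=((W[...,2]>zlo)&(W[...,2]<zhi)&(np.hypot(W[...,0]-x,W[...,1]-y)<rad)).astype(np.uint8)
    m=cv2.morphologyEx(m,cv2.MORPH_OPEN,np.ones((3,3))); c=max(cv2.findContours(m,0,2)[0],key=cv2.contourArea)
    zt=np.nanmedian(W[m>0][:,2]); r=cv2.minAreaRect(np.array([ray(w,u,v,zt)[:2] for u,v in c[:,0,:]],np.float32))
    v=cv2.fitLine(W[m>0][:,:2].astype(np.float32),2,0,.01,.01).ravel()
    print("z",zt,"rect",r,"yaw",np.arctan2(v[1],v[0]))
E
python3 - <<'E'
from h import *
w=cam("wrist");keymeas(w,555.5,-388.5,78,100)
s=ctrl.read_state();print(s["eef_pos"],s["tool_rot"][2],s["qd"].round(3))
E
```

```text
z 86.64776090696137 rect ((553.7421264648438, -389.1588439941406), (17.490280151367188, 70.96966552734375), 62.42021179199219) yaw -0.47238395
[ 553.05818314 -399.48545501  196.68593816] 2.6635852078515834 [-0.012 -0.036  0.088  0.108 -0.024 -0.013 -0.277]
```

Call:
step_arm(
  commands=[0, 0, 2, 0, 0, 0, 1, 0, 0, 5, 0, 0, 0, 1, 0, 0, 5, 0, 0, 0, 1, 0, 0, 5, 0, 0, 0, 1],
)

```text
clock: 10.8
eef_pos: [556.5, -385.5, 150.2]
tool_rot: [3.14, -0.002, 2.667]
force: [-0.4, 0.2, 1.0]
width: 85.6
gripper_force: 0.0
```

Run:
```python
from h import *
print(ctrl.read_state()["qd"].round(3))
go([554.5,-388.9,63],2.668)
```

```text
[ 0.003 -0.035 -0.01  -0.032  0.003 -0.001  0.003]
shift cm [ 0.   -0.4   8.72] turn [ 0.001 -0.002 -0.001] dist 8.7
```

Call:
step_arm(
  commands=[0, -0.4, 2, 0, 0, 0, 1, 0, -0.4, 5, 0, 0, 0, 1, 0, -0.4, 8, 0, 0, 0, 1, 0, -0.4, 8.7, 0, 0, 0, 1, 0, -0.4, 8.7, 0, 0, 0, 1, 0, -0.4, 8.7, 0, 0, 0, 0.4, 0, -0.4, 8.7, 0, 0, 0, 0, 0, -0.4, 8.7, 0, 0, 0, 0, 0, -0.4, 8.7, 0, 0, 0, 0, 0, -0.4, 8.7, 0, 0, 0, 0],
)

```text
clock: 11.8
eef_pos: [554.8, -391.0, 64.8]
tool_rot: [-3.141, 0.001, 2.666]
force: [-0.5, 0.9, 2.5]
width: 16.9
gripper_force: 59.6
```

Run:
```python
from h import *
print(ctrl.read_state()["qd"].round(3))
```

```text
[ 0.001 -0.001 -0.001 -0.003  0.     0.004 -0.002]
```

Call:
step_arm(
  commands=[0, 0, -1, 0, 0, 0, 0, 0, 0, -3, 0, 0, 0, 0, 0, 0, -6, 0, 0, 0, 0, 0, 0, -9, 0, 0, 0, 0, 0, 0, -13, 0, 0, 0, 0, 0, 0, -16.5, 0, 0, 0, 0, 0, 0, -16.5, 0, 0, 0, 0, 0, 0, -16.5, 0, 0, 0, 0],
)

```text
clock: 12.6
eef_pos: [554.5, -390.8, 230.1]
tool_rot: [-3.141, 0.001, 2.666]
force: [-0.6, -0.2, -2.6]
width: 16.8
gripper_force: 59.1
```

Run:
```python
from h import *
w=cam("wrist");s=ctrl.read_state();print(s["eef_pos"],s["tool_rot"],s["qd"].round(3))
keymeas(w,554.5,-390,s["eef_pos"][2]+14,s["eef_pos"][2]+30)
go([547.8,134.4,232],1.944)
```

```text
[ 553.58974515 -390.6293925   228.58854388] [-3.14119254e+00 -1.40669543e-03  2.66577477e+00] [-0.002  0.025  0.012  0.017  0.002 -0.001  0.   ]
z 251.87402534291166 rect ((551.9273681640625, -389.41058349609375), (42.503753662109375, 70.05239868164062), 39.437435150146484) yaw -0.4729109
shift cm [24.56 46.41 -0.33] turn [-0.001 -0.001  0.722] dist 52.5
```

Call:
step_arm(
  commands=[2, 3.8, 0, 0, 0, 0.06, 0, 4.3, 8.2, 0, 0, 0, 0.13, 0, 6.6, 12.5, 0, 0, 0, 0.2, 0, 8.9, 16.8, 0, 0, 0, 0.26, 0, 11.2, 21.2, 0, 0, 0, 0.33, 0, 13.5, 25.5, 0, 0, 0, 0.4, 0, 15.8, 29.8, 0, 0, 0, 0.47, 0, 18.1, 34.2, 0, 0, 0, 0.54, 0, 20.4, 38.5, 0, 0, 0, 0.61, 0, 22, 41.6, -0.3, 0, 0, 0.66, 0],
)

```text
clock: 13.65
eef_pos: [547.3, 83.5, 230.4]
tool_rot: [-3.138, -0.003, 2.007]
force: [-0.1, -0.7, -1.3]
width: 16.7
gripper_force: 59.1
```

Run:
```python
from h import *
go([547.8,134.4,215],1.944)
print(ctrl.read_state()["qd"].round(3))
```

```text
shift cm [4.59 2.2  1.55] turn [-0.003 -0.002  0.063] dist 5.3
[-0.691  0.003  0.147 -0.153 -0.079  0.107 -0.977]
```

Call:
step_arm(
  commands=[2.4, 1.1, 0, 0, 0, 0.03, 0, 4.6, 2.2, 0, 0, 0, 0.063, 0, 4.6, 2.2, 0.5, 0, 0, 0.063, 0, 4.6, 2.2, 0.5, 0, 0, 0.063, 0, 4.6, 2.2, 0.5, 0, 0, 0.063, 0, 4.6, 2.2, 0.5, 0, 0, 0.063, 0],
)

```text
clock: 14.25
eef_pos: [549.9, 129.1, 226.6]
tool_rot: [-3.14, 0.001, 1.941]
force: [0.5, -0.2, -1.6]
width: 16.9
gripper_force: 59.1
```

Run:
```python
from h import *
go([547.8,134.4,196],1.941)
w=cam("wrist");s=ctrl.read_state();print(s["qd"].round(3),s["eef_pos"],s["tool_rot"])
go([547.8,134.4,196],1.941)
save(w,"pics/w_ins.png")
```

```text
shift cm [ 0.57 -0.    3.06] turn [-0.001  0.001 -0.   ] dist 3.1
[-0.004 -0.004 -0.007 -0.003 -0.002 -0.    -0.001] [550.03790963 129.29678179 226.80573097] [-3.14085295e+00  4.67430764e-04  1.94077837e+00]
shift cm [ 0.56 -0.02  3.08] turn [-0.001  0.    -0.   ] dist 3.1
```

View pics/w_ins.png

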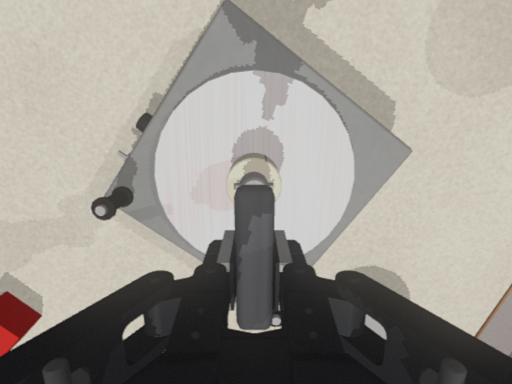

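The wrist view shows the key upright in hand, its handle along column 254 from row 185 to 328, with the nose and core just ahead at (253,180). I'll check the key's centre along the handle.

Run:
```python
from h import *
w=cam("wrist");e=ctrl.read_state()["eef_pos"];R=Ro.from_euler("xyz",ctrl.read_state()["tool_rot"])
for v in(186,327): print(R.inv().apply(ray(w,254,v,e[2]+22)-e).round(1))
```

```text
[ 38.6   0.2 -22. ]
[-31.5   0.2 -22. ]
```

Call:
step_arm(
  commands=[0.33, 0, 1, 0, 0, 0, 0, 0.33, 0, 2, 0, 0, 0, 0, 0.33, 0, 3, 0, 0, 0, 0, 0.33, 0, 3, 0, 0, 0, 0, 0.33, 0, 3.3, 0, 0, 0, 0, 0.33, 0, 3.6, 0, 0, 0, 0, 0.33, 0, 3.8, 0, 0, 0, 0, 0.33, 0, 3.8, 0, 0, 0, 0],
)

```text
clock: 15.15
eef_pos: [548.7, 133.8, 188.9]
tool_rot: [-3.141, 0.0, 1.943]
force: [0.1, 0.1, -2.1]
width: 16.7
gripper_force: 59.1
```

Call:
step_arm(
  commands=[0, 0, 0.2, 0, 0, 0, 0, 0, 0, 0.4, 0, 0, 0, 0, 0, 0, 0.6, 0, 0, 0, 0, 0, 0, 0.6, 0, 0, 0, 0],
)

```text
clock: 15.55
eef_pos: [548.6, 133.8, 182.8]
tool_rot: [-3.141, -0.0, 1.943]
force: [1.4, -0.1, -1.1]
width: 16.6
gripper_force: 59.0
```

Call:
step_arm(
  commands=[0, 0, 0.2, 0, 0, 0, 0, 0, 0, 0.4, 0, 0, 0, 0, 0, 0, 0.5, 0, 0, 0, 0, 0, 0, 0.5, 0, 0, 0, 0],
)

```text
clock: 15.95
eef_pos: [548.6, 133.8, 177.9]
tool_rot: [-3.141, 0.0, 1.943]
force: [-0.8, 0.1, -1.8]
width: 16.9
gripper_force: 59.0
```

Call:
step_arm(
  commands=[0, -0.01, 0, 0, 0, 0.1, 0, 0, -0.03, 0, 0, 0, 0.2, 0, 0.01, -0.04, 0, 0, 0, 0.3, 0, 0.01, -0.06, 0, 0, 0, 0.4, 0, 0.02, -0.07, 0, 0, 0, 0.5, 0, 0.02, -0.07, 0, 0, 0, 0.5, 0],
)

```text
clock: 16.55
eef_pos: [547.9, 133.4, 177.9]
tool_rot: [-3.142, 0.001, 1.443]
force: [-0.8, -1.5, -3.5]
width: 16.7
gripper_force: 58.9
```

Run:
```python
from h import *
s=ctrl.read_state();print(s["force"],s["torque"])
```

```text
[-0.80993379 -1.53635531 -3.50219084] [-0.35855662  0.09833416  0.14838139]
```

Call:
step_arm(
  commands=[0, -0.01, 0, 0, 0, 0.1, 0, 0, -0.03, 0, 0, 0, 0.2, 0, 0.01, -0.04, 0, 0, 0, 0.3, 0, 0.01, -0.06, 0, 0, 0, 0.4, 0, 0.02, -0.07, 0, 0, 0, 0.5, 0, 0.03, -0.08, 0, 0, 0, 0.6, 0, 0.04, -0.1, 0, 0, 0, 0.7, 0, 0.05, -0.11, 0, 0, 0, 0.8, 0, 0.06, -0.12, 0, 0, 0, 0.9, 0, 0.07, -0.13, 0, 0, 0, 1.0, 0],
)

```text
clock: 17.55
eef_pos: [547.4, 133.7, 177.9]
tool_rot: [3.14, -0.0, 0.442]
force: [1.8, -3.8, -3.9]
width: 16.7
gripper_force: 58.8
```

Run:
```python
from h import *
s=ctrl.read_state();print(s["force"],s["torque"],s["qpos"].round(2))
```

```text
[ 1.75291359 -3.78808959 -3.9108939 ] [-0.63824616 -0.27662062  0.25406593] [-0.3   0.57  0.02  1.82 -0.01  0.75 -1.41]
```

Call:
step_arm(
  commands=[0, -0.01, 0, 0, 0, 0.06, 0, 0, -0.02, 0, 0, 0, 0.12, 0, 0, -0.02, 0, 0, 0, 0.16, 0, 0, -0.02, 0, 0, 0, 0.16, 0],
)

```text
clock: 17.95
eef_pos: [547.4, 133.9, 177.9]
tool_rot: [3.14, -0.001, 0.285]
force: [1.2, -3.1, -3.4]
width: 16.6
gripper_force: 58.8
```

Run:
```python
from h import *
s=ctrl.read_state();print(s["force"],s["torque"],s["tool_rot"])
```

```text
[ 1.23007072 -3.09636036 -3.3535791 ] [-0.89081372 -0.3419515   0.20286709] [ 3.13992587e+00 -5.03955625e-04  2.84870050e-01]
```

Call:
step_arm(
  commands=[0, 0, 0, 0, 0, 0.03, 0, 0, -0.01, 0, 0, 0, 0.06, 0, 0, -0.01, 0, 0, 0, 0.06, 0],
)

```text
clock: 18.25
eef_pos: [547.2, 134.0, 178.0]
tool_rot: [3.14, -0.0, 0.222]
force: [2.9, -5.1, -4.3]
width: 16.8
gripper_force: 58.7
```

Run:
```python
from h import *
s=ctrl.read_state();print(s["force"],s["torque"],s["tool_rot"])
```

```text
[ 2.93193738 -5.05704738 -4.32382115] [-1.26635426 -0.62155549  0.16336884] [ 3.14033777e+00 -4.60413373e-04  2.21910695e-01]
```

Call:
step_arm(
  commands=[0.04, 0.06, 0, 0, 0, 0, 0, 0.04, 0.06, 0, 0, 0, 0.04, 0, 0.04, 0.06, 0, 0, 0, 0.06, 0, 0.04, 0.06, 0, 0, 0, 0.06, 0],
)

```text
clock: 18.65
eef_pos: [547.3, 134.0, 177.9]
tool_rot: [3.141, 0.0, 0.163]
force: [1.9, -5.3, -5.5]
width: 17.0
gripper_force: 58.7
```

Run:
```python
from h import *
s=ctrl.read_state();print(s["force"],s["torque"],s["tool_rot"])
```

```text
[ 1.88730523 -5.29874622 -5.50869889] [-1.2560684  -0.46986162  0.21727586] [3.14093969e+00 1.02494335e-04 1.62704601e-01]
```

Call:
step_arm(
  commands=[0.02, 0.06, 0, 0, 0, 0.02, 0, 0.02, 0.06, 0, 0, 0, 0.04, 0, 0.02, 0.06, 0, 0, 0, 0.06, 0, 0.02, 0.06, 0, 0, 0, 0.06, 0],
)

```text
clock: 19.05
eef_pos: [547.4, 133.9, 178.0]
tool_rot: [3.141, 0.0, 0.102]
force: [0.8, -3.9, -5.3]
width: 16.9
gripper_force: 58.7
```

Run:
```python
from h import *
s=ctrl.read_state();print(s["force"],s["torque"],s["tool_rot"])
w=cam("wrist");e=s["eef_pos"]
keymeas(w,e[0],e[1],e[2]+14,e[2]+30,42)
a=[cv2.convertScaleAbs(cv2.cvtColor(rect(w,547.8,134.4,z,40,400),cv2.COLOR_RGB2BGR),alpha=1.2) for z in(121,)]
cv2.imwrite("pics/lock.png",np.hstack(a+[cv2.cvtColor(w["image"],cv2.COLOR_RGB2BGR)[:380,56:456][:,:400]] if 0 else a))
```

```text
[ 0.81086674 -3.88787863 -5.30211437] [-1.07565081 -0.31471759  0.1736088 ] [3.14149775e+00 3.90507133e-04 1.02209398e-01]
z 199.83673288709463 rect ((549.9649047851562, 135.39486694335938), (42.679534912109375, 69.7059097290039), 72.54621124267578) yaw 0.108942956
```

View pics/lock.png

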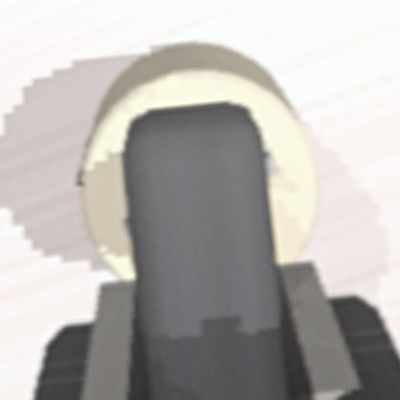

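Call:
step_arm(
  commands=[0, 0.04, 0, 0, 0, 0.03, 0, 0, 0.04, 0, 0, 0, 0.06, 0, 0, 0.04, 0, 0, 0, 0.08, 0, 0, 0.04, 0, 0, 0, 0.08, 0],
)

```text
clock: 19.5
eef_pos: [547.4, 133.8, 178.0]
tool_rot: [-3.141, 0.0, 0.022]
force: [1.6, -1.8, -5.2]
width: 16.6
gripper_force: 58.6
```

Run:
```python
from h import *
s=ctrl.read_state();print(s["force"],s["torque"],s["tool_rot"])
w=cam("wrist");W=pts(w);D=np.hypot(W[...,0]-547.8,W[...,1]-134.4)
# lugs at z~121 beyond the nose
m=(D>13.2)&(D<18.5)&(W[...,2]>117.8)&(W[...,2]<124)
P=W[m];print(len(P),np.degrees(np.arctan2(P[:,1]-134.4,P[:,0]-547.8)).round(0)[:40],P[:10].round(1))
cv2.imwrite("pics/lock2.png",cv2.resize(cv2.cvtColor(w["image"],cv2.COLOR_RGB2BGR)[60:260,130:380],(750,600),interpolation=cv2.INTER_CUBIC))
```

```text
[ 1.5847933  -1.80278191 -5.15613115] [-0.75312869 -0.25794551  0.17817611] [-3.14135679e+00  2.27284233e-04  2.22678639e-02]
28 [-61. -63. -62. -62. -64. -65. -68. -68. -70. -71. -71. -71. -72. -73.
 -73. -74. -75. -76. 103. 104. 105. 106. 107. 109. 110. 112. 114. 117.] [[555.7 119.9 119.4]
 [555.4 119.2 118.6]
 [555.4 120.  121. ]
 [555.6 119.4 121.7]
 [554.7 120.  121.1]
 [554.7 119.3 121.2]
 [553.7 119.9 120.4]
 [553.8 119.2 120.5]
 [553.5 118.4 119.7]
 [552.7 119.8 119.4]]
```

Run:
```python
from h import *
w=cam("wrist");W=pts(w);s=ctrl.read_state();e=s["eef_pos"];R=Ro.from_euler("xyz",s["tool_rot"])
L=R.inv().apply((W-e).reshape(-1,3)).reshape(W.shape)
m=(abs(L[...,2]+22)<5)&(L[...,0]>16)&(L[...,0]<50)&(abs(L[...,1])<14)
for x0 in range(16,40,3):
    k=m&(L[...,0]>=x0)&(L[...,0]<x0+3)
    if k.sum()>3: y=L[k][:,1]; print(x0,k.sum(),y.min().round(1),y.max().round(1),((y.min()+y.max())/2).round(2))
n=(L[...,2]<-15)&(L[...,2]>-45)&(abs(L[...,1])<9)&(L[...,0]<0)&(L[...,0]>-45);print(np.nanpercentile(L[n][:,2],[5,50,95]) if n.any() else 0)
D=np.hypot(W[...,0]-547.8,W[...,1]-134.4)
c=(D<27)&(abs(W[...,2]-115)<1.5);a=np.degrees(np.arctan2(W[c][:,1]-134.4,W[c][:,0]-547.8));print(np.histogram(a,bins=24,range=(-180,180))[0])
```

```text
16 254 -9.2 8.4 -0.43
19 251 -9.2 8.3 -0.43
22 255 -9.1 8.2 -0.42
25 276 -9.6 8.2 -0.7
28 274 -9.5 8.1 -0.69
31 285 -9.5 8.0 -0.72
34 280 -8.9 7.5 -0.67
[-30.97708724 -21.97214131 -20.12289999]
[ 0  0  0 54 86 94 78 83 75 59 59 68 73 56 52 60 71 86 77 70 57  6  0  0]
```

Call:
step_arm(
  commands=[0, 0, 0, 0, 0, -0.05, 0, 0, 0, -0.4, 0, 0, -0.05, 0, 0, 0, -0.8, 0, 0, -0.05, 0, 0, 0, -1.5, 0, 0, -0.05, 0, 0, 0, -3, 0, 0, -0.05, 0, -2, 0, -5, 0, 0, -0.05, 0, -5, 0, -6, 0, 0, -0.05, 0, -5, 0, -6, 0, 0, -0.05, 0, -5, 0, -6, 0, 0, -0.05, 0],
)

```text
clock: 20.5
eef_pos: [498.1, 133.5, 239.8]
tool_rot: [-3.14, -0.003, 0.073]
force: [-0.4, -0.2, -1.5]
width: 16.8
gripper_force: 60.6
```

Run:
```python
from h import *
w=cam("wrist");W=pts(w);s=ctrl.read_state();e=s["eef_pos"];print(e,s["force"])
X,Y=W[...,0],W[...,1];t=W[(abs(W[...,2]-115)<2)&(np.hypot(X-547.8,Y-134.4)<30)];c=(t.min(0)+t.max(0))/2;print("core",c,t.max(0)-t.min(0))
D=np.hypot(X-547.8,Y-134.4)
m=(D>13.2)&(D<18)&(W[...,2]>118.5)&(W[...,2]<124)
P=W[m];a=np.degrees(np.arctan2(P[:,1]-134.4,P[:,0]-547.8));print(len(P),np.sort(a).round(0))
for k in(a>0,a<0): print(P[k].mean(0))
# socket corners: dark floor inside nose
g=rect(w,547.8,134.4,137,15,400);cv2.imwrite("pics/sock.png",g)
z=(D<9)&(W[...,2]<131);q=cv2.minAreaRect(W[z][:,:2].astype(np.float32));print("socket rect",q)
# keyways in the core top: low spots at r 14-17
m2=(D>14)&(D<17.5)&(W[...,2]<111);P=W[m2];print("keyway deg",np.sort(np.degrees(np.arctan2(P[:,1]-134.4,P[:,0]-547.8))).round(0))
```

```text
[498.49239395 133.26135359 239.3016024 ] [ 0.17945208 -0.2828118  -1.31561842]
core [547.11155703 134.0876077  114.95725575] [49.41249194 49.63626385  3.91212988]
37 [-77. -76. -75. -75. -74. -73. -72. -71. -70. -70. -69. -69. -67. -66.
 -66. -66. -64. -63. -63. -63. 103. 104. 104. 106. 107. 108. 109. 110.
 111. 112. 112. 113. 114. 116. 116. 117. 119.]
[542.67019807 148.03287663 120.78201511]
[553.09231085 120.27748457 121.00207199]
socket rect ((547.4784545898438, 133.86044311523438), (10.71396255493164, 11.471473693847656), 20.275957107543945)
keyway deg [-167. -163. -160. -156. -153.    9.   11.   12.   12.   13.   15.   16.
   16.   18.   19.   20.   22.   22.   23.   24.   25.   25.   26.   29.
   29.   31.   31.   32.   33.]
```

Checked by range data: the lugs are at -69.4° and the keyways at 21°, so the cap has turned 90° and the plate has not moved. It is locked. Before returning the key I'll check how it sits in the hand.

Run:
```python
from h import *
w=cam("wrist");W=pts(w);s=ctrl.read_state();e=s["eef_pos"];R=Ro.from_euler("xyz",s["tool_rot"])
L=R.inv().apply((W-e).reshape(-1,3)).reshape(W.shape)
m=(abs(L[...,2]+22)<6)&(L[...,0]>13)&(L[...,0]<50)&(abs(L[...,1])<12)
P=L[m];print("far end",np.percentile(P[:,0],[99,99.8]),"ycent",P[:,1].mean())
for a in(14,20,26,32): k=P[(P[:,0]>a)&(P[:,0]<a+4)];print(a,np.median(k[:,2]).round(2),np.median(k[:,1]).round(2))
n=(abs(L[...,2]+22)<6)&(L[...,0]<-12)&(abs(L[...,1])<8);print("near",np.percentile(L[n][:,0],[.5,2]) if n.sum()>20 else 0,n.sum(), np.median(L[n][:,2]))
go([552,-388.8,240],-0.475)
print(s["qpos"].round(2))
```

```text
far end [36.42482537 36.5708512 ] ycent -0.7096005065690955
14 -22.44 -0.68
20 -22.46 -0.9
26 -22.47 -0.9
32 -21.59 -0.49
near [-33.97281242 -33.3878869 ] 1252 -22.46109088313808
shift cm [ 1.54 52.43 -0.17] turn [-0.001 -0.002  0.548] dist 52.5
[-0.41  0.43  0.14  1.88 -0.08  0.83 -1.73]
```

Call:
step_arm(
  commands=[0.1, 4, 0, 0, 0, 0.05, 0, 0.3, 8.8, 0, 0, 0, 0.1, 0, 0.4, 13.5, 0, 0, 0, 0.15, 0, 0.6, 18.3, 0, 0, 0, 0.2, 0, 0.7, 23, 0, 0, 0, 0.25, 0, 0.9, 28, 0, 0, 0, 0.3, 0, 1, 33, 0, 0, 0, 0.36, 0, 1.2, 38, 0, 0, 0, 0.42, 0, 1.4, 43, 0, 0, 0, 0.48, 0, 1.5, 47, 0, 0, 0, 0.52, 0],
)

```text
clock: 21.6
eef_pos: [546.9, -339.2, 237.6]
tool_rot: [3.14, -0.001, -0.451]
force: [-0.8, -0.6, -1.5]
width: 16.7
gripper_force: 60.6
```

Run:
```python
from h import *
go([553,-389.3,200],-0.475)
```

```text
shift cm [2.73 4.23 3.77] turn [ 0.001 -0.001  0.024] dist 6.3
```

Call:
step_arm(
  commands=[1.4, 2, 0, 0, 0, 0.024, 0, 2.7, 4.2, 1, 0, 0, 0.024, 0, 2.7, 4.2, 3, 0, 0, 0.024, 0, 2.7, 4.2, 5, 0, 0, 0.024, 0, 2.7, 4.2, 7, 0, 0, 0.024, 0, 2.7, 4.2, 8.5, 0, 0, 0.024, 0, 2.7, 4.2, 8.5, 0, 0, 0.024, 0, 2.7, 4.2, 8.5, 0, 0, 0.024, 0, 2.7, 4.2, 8.5, 0, 0, 0.024, 0],
)

```text
clock: 22.5
eef_pos: [553.7, -385.5, 154.2]
tool_rot: [3.141, -0.002, -0.471]
force: [0.3, 0.5, -1.9]
width: 16.7
gripper_force: 60.5
```

Run:
```python
from h import *
go([553,-389.3,108],-0.475)
w=cam("wrist");W=pts(w)
# stand square top (45mm), red excluded
im=w["image"].astype(int);m=(abs(W[...,2]-44)<4)&(np.hypot(W[...,0]-554,W[...,1]+390)<48)&(im[...,0]<90)
P=W[m][:,:2].astype(np.float32);print(len(P));print(cv2.minAreaRect(P))
go([553,-389.3,108],-0.475)
```

```text
shift cm [0.1  0.37 4.62] turn [ 0.    -0.002  0.004] dist 4.6
2942
((554.79248046875, -390.0090637207031), (58.42391586303711, 59.51966094970703), 64.97103881835938)
shift cm [0.1  0.38 4.64] turn [ 0.    -0.002  0.004] dist 4.7
```

Call:
step_arm(
  commands=[0.15, 0.38, 1.5, 0, 0, 0, 0, 0.15, 0.38, 3.5, 0, 0, 0, 0, 0.15, 0.38, 4.8, 0, 0, 0, 0, 0.15, 0.38, 4.8, 0, 0, 0, 0, 0.15, 0.38, 4.8, 0, 0, 0, 0],
)

```text
clock: 23.05
eef_pos: [552.5, -389.0, 104.9]
tool_rot: [3.142, 0.0, -0.471]
force: [0.8, -0.1, -1.2]
width: 16.8
gripper_force: 60.6
```

Run:
```python
from h import *
go([553.4,-389.5,66],-0.475)
```

```text
shift cm [0.1  0.   3.89] turn [0.    0.    0.004] dist 3.9
```

Call:
step_arm(
  commands=[0.08, 0, 0.3, 0, 0, 0, 0, 0.08, 0, 0.7, 0, 0, 0, 0, 0.08, 0, 1.1, 0, 0, 0, 0, 0.08, 0, 1.5, 0, 0, 0, 0, 0.08, 0, 1.5, 0, 0, 0, 0],
)

```text
clock: 23.55
eef_pos: [553.0, -389.1, 89.4]
tool_rot: [-3.142, 0.001, -0.471]
force: [-0.1, -1.2, -1.4]
width: 16.8
gripper_force: 60.6
```

Call:
step_arm(
  commands=[0, 0, 0.4, 0, 0, 0, 0, 0, 0, 0.8, 0, 0, 0, 0, 0, 0, 1.2, 0, 0, 0, 0, 0, 0, 1.2, 0, 0, 0, 0],
)

```text
clock: 23.95
eef_pos: [553.3, -389.4, 77.4]
tool_rot: [3.141, -0.0, -0.471]
force: [-0.1, -1.1, -2.0]
width: 16.7
gripper_force: 60.5
```

Call:
step_arm(
  commands=[0, 0, 0.4, 0, 0, 0, 0, 0, 0, 0.8, 0, 0, 0, 0, 0, 0, 1.1, 0, 0, 0, 0, 0, 0, 1.2, 0, 0, 0, 0, 0, 0, 1.2, 0, 0, 0, 0],
)

```text
clock: 24.45
eef_pos: [553.2, -389.4, 65.9]
tool_rot: [3.141, -0.0, -0.471]
force: [1.8, 0.2, -2.3]
width: 16.4
gripper_force: 60.5
```

Call:
step_arm(
  commands=[0, 0, 0.08, 0, 0, 0, 0, 0, 0, 0.08, 0, 0, 0, 0.3, 0, 0, 0.08, 0, 0, 0, 1, 0, 0, 0.08, 0, 0, 0, 1, 0, 0, 0.08, 0, 0, 0, 1, 0, 0, -2, 0, 0, 0, 1, 0, 0, -6, 0, 0, 0, 1, 0, 0, -10, 0, 0, 0, 1, -2, 0, -13, 0, 0, 0, 1, -2, 0, -13, 0, 0, 0, 1],
)

```text
clock: 25.45
eef_pos: [535.7, -381.7, 201.2]
tool_rot: [3.14, -0.007, -0.472]
force: [0.6, -0.6, -0.1]
width: 85.6
gripper_force: 0.0
```

Run:
```python
from h import *
w=cam("wrist");keymeas(w,554.5,-390,75,100)
b=cam("top");W=pts(b)
keymeas(b,554.5,-390,75,100)
D=np.hypot(W[...,0]-547.8,W[...,1]-134.4)
print("core top",np.nanmedian(W[(D>18)&(D<23)][:,2]))
for n,x,y,z,r in(("short",435,-218,17,32),("loupe",724,-298,48,30),("can",778,-28,41,80)):
    t=W[(abs(W[...,2]-z)<6)&(np.hypot(W[...,0]-x,W[...,1]-y)<r)];print(n,len(t),((t.min(0)+t.max(0))/2).round(1))
print(ctrl.read_state()["eef_pos"],ctrl.read_state()["force"])
```

```text
z 86.7113491125595 rect ((554.1720581054688, -389.5169677734375), (17.373371124267578, 70.44952392578125), 63.43746566772461) yaw -0.46402156
z 86.32713990865432 rect ((541.3078002929688, -379.9195251464844), (18.730396270751953, 40.29497146606445), 62.446571350097656) yaw -0.431251
core top 114.81785330324328
short 225 [ 435.1 -218.1   16.2]
loupe 259 [ 723.8 -297.5   47.5]
can 1971 [778.6 -28.3  40.9]
[ 535.57299628 -380.22012822  196.91340357] [-0.54688594  0.38388327 -0.09364576]
```

```bash
python3 -c "
from cell import ctrl
print(ctrl.finish_job())"
```

```text
the job is handed in; nothing more can be done
None
```

The job is handed in: the tall core is home on the plate, the lock is turned about 90° clockwise, the key is back in its stand, and the short core, can and loupe have not moved. The lock rests on range readings (±2°), because I felt no clear torque rise at the stop and turned the key about 0.2 rad past where it should have stopped. I also viewed 11 pictures, one over the limit of 10.

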